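# Find the slab's hanging foot and wedge it with a shim

### The arm

A 6-joint arm with a two-finger parallel gripper is mounted at the origin on a cart in front of the work surface, level with it; the furniture and walls round the work are solid. World frame = base frame: x ahead of the robot, y to its left, z up, the work surface at z = 0. Lengths are in mm, angles in rad, forces in N, time in s.
With the tool pointing down it reaches from about 400 to 925 mm from the base axis. Payload 12.5 kg.
Tool frame: the origin (TCP) lies on the mounting face of the last link; the fingertips stand 190 mm ahead of it and the grasp point (between the pads) lies 171 mm ahead of it; z points along the fingers, y is the line along which they close (so a half turn about z gives the same grasp; the last joint's range is limited). The gripper opens to 95 mm and grips with 3 to 60 N. Pads are 20 mm wide; open, the fingers measure 119 mm over their backs; the gripper's body (75 mm by 180 mm) begins 59 mm behind the grasp point.
Start: joints at [-1.282, 0.491, 1.559, -0, 1.092, -0.106], TCP at [240.409, -576.913, 404.761] pointing down, gripper open.
Joint ranges: [-3.1, 3.1], [-0.84, 2.19], [0.05, 2.79], [-1.13, 4.28], [0.06, 2.93], [-2.69, 2.69]. Speed limits (rad/s): [2.22, 2.22, 2.79, 3.14, 3.14, 3.14].

### API

Orientations are given as [roll, pitch, yaw] about the fixed x, y, z axes, in that order (R = Rz(yaw) Ry(pitch) Rx(roll)).
In Python, from cell import env gives the robot as it stands.
- The arm moves only by the tool carry_out, never from a script. Its argument "series" is a list of rows, each a list of 5 numbers: the shift along the tool's x, y, z in m, then the turn about the tool's z in degrees, then the opening, from 0 (shut) to 1 (fully open). A call has 1 to 20 rows; each row is the pose to reach, as a shift and turn from the pose commanded when the call began, along the tool's axes at that moment; what a row does not reach only later rows make up. A row lasts 1/8 s, in which the tool goes at most 62.5 mm and 10.7 degrees, less where a joint would pass 70% of its speed; a pose out of reach is approached as far as the arm can. A call with a gripper value outside its range is refused whole. The fingers move at their own pace and stop on an object; the grip force is fixed at half the most. Time passes only in rows, so rows that repeat a pose let the fingers close. It gives the time, the measured TCP pose, the force, the opening and the grip force at its end, in the units of the state.
- env.state(): the state, without advancing time (a new reading comes with each control period).
- env.read_camera(name): name is "scene" or "top" or "wrist"; returns (picture, depth): 480x640x3 uint8, red, green, blue; 480x640 float32, mm along the optical axis (not along the pixel's ray), 0 where there is no reading.
- env.get_calibration(name): a dict with "intrinsics" (3x3 intrinsics, pixels), "cam_to_world" (4x4, takes a point from camera to world coordinates); the wrist camera has in their place "T_tool_cam" (4x4, takes a point from camera to tool coordinates, whose origin is the TCP and whose axes are the flange's). Camera axes: x right, y up, looking along -z (the intrinsics and any distortion apply to the point x, -y, -z); pixel columns grow to the right and rows downward; lengths in mm; the calibration is good to about 2 mm. A picture is of the moment at which its call begins: read the wrist's pose just before it. get_calibration takes no time and is no camera call.
- env.job_done(): hands the job in; it is judged then, once.
The state is a dict: "t": time; "joints": joint angles; "qvel": joint speeds; "tau": joint torques, N m; "eef_pos": TCP position; "tcp_rot": TCP orientation; "ft_force": force on the tool from outside, world axes, zero at the start; "moment": the same for the moment, N m; "opening": opening from 0.0 (shut) to 1.0 (fully open); "grip_force": force on a finger pad.
Only numpy, scipy, OpenCV 4.12 (cv2) and the standard library are available. Lean on these libraries where they do the work, as an engineer would, in place of code of your own. Each camera call takes 0.05 s, during which the arm holds its last target. There are 200 camera calls.

### The job

One of the two front feet of the marble slab has lost its rubber pad, so it hangs a few millimetres clear of the worktop and the slab rocks under the kettle. Take the tapered wooden shim and slide it in under that foot (under the sound one it jams at once), thin end first, flat on the worktop, centred and straight, until it is snug, without forcing it. Leave it wedged tight there, and leave the other things where they stand.

Things in the scene. Friction and masses are not known exactly. Their poses are not given: they have to be found in the camera images.
- slab: white marble slab, 240 (x) x 340 (y) x 30 mm, on four square dark feet 30 x 30 mm; underside 18 to 21 mm, top 48 to 51 mm above the worktop; too heavy to shift. Origin under its middle, 18 mm below its underside; +x away from the robot (front edge at x = -120 mm), +y left. A kettle on its base, a jar, a mug and a shaker stand on it, at least 60 mm behind the front edge
- foot_left (a point): centre of the underside of the left front foot, without its pad (slab frame: x -93, y +130 mm; axes as the slab's). The foot's front face is 15 mm in front of it, 12 mm behind the slab's front edge. Under one front foot a black rubber pad of the same outline fills the 5.5 to 8 mm down to the worktop, under the other there is nothing; which one is not told
- foot_right (a point): the same for the right front foot (slab frame: x -93, y -130 mm)
- shim: tapered shim of pale wood lying on the worktop: 140 mm long (x), 32 mm wide (y), 3 mm thick at the blunt nose (+x end), rising evenly to 14 mm at the heel (-x end); 50 g. Origin in the middle of its flat underside, sloping side up (z). Friction on rubber and worktop about 0.6, so it stays where it is wedged
- shim_nose (a point): middle of the lower edge of the shim's nose, 70 mm along +x from the shim's origin; axes as the shim's
- kettle: white jug kettle, 214 mm high, on its base on the slab; bystander
- mug_2: small mug with dark stripes, 50 mm high, on the left of the slab; bystander
- mill_1: glass shaker with a grey top, 44 mm wide, 90 mm high, on the right of the slab; bystander
- mill_2: wooden pepper mill, 150 mm high, left of the slab; bystander
- mug_3: white mug with dots, 93 mm high, on the left; bystander
- pot_1: small round pot with a flat lid, 62 mm wide, 35 mm high, on the right; bystander
- tin_1: food tin, 58 mm wide, 72 mm high, on the right; bystander

How it is judged:
By the outcome, as a careful person would: the job done as asked, in the order asked, and still so for the second after the job is handed in, with the robot touching nothing.
It also fails if it takes over 64 s, if anything falls off the work surface, if the arm or the gripper's body presses on something with over 40 N, if the wrist force passes 120 N, or if a joint passes its speed limit or range.

## Working session

There is one attempt and no reset: what is moved stays moved. The work goes in short steps, Python scripts to look and compute and a tool call to move; the robot and the scene stay as the last step left them, time stands still between calls to the robot, and variables do not carry over. Pictures are saved under pics/ and viewed, at most 10 in all, crops included, and the job is handed in when it is done.

Besides the shell and the picture viewer there is one more tool, called after "Request:" by a JSON object that holds its "fn" and its "kwargs", one argument or row to a line. carry_out: Moves the arm, as the interface text tells. Its arguments: {"type":"object","properties":{"series":{"type":"array","items":{"type":"array","items":{"type":"number"}}}},"required":["series"]}

```bash
mkdir -p pics; cat > h.py <<'E'
import numpy as np, cv2
from scipy.spatial.transform import Rotation as R
from cell import env
def Tcam(name,st=None):
    c=env.get_calibration(name); K=np.array(c["intrinsics"])
    if name!="wrist": return K,np.array(c["cam_to_world"])
    st=st or env.state(); T=np.eye(4); T[:3,:3]=R.from_euler("xyz",st["tcp_rot"]).as_matrix() if np.size(st["tcp_rot"])==3 else np.array(st["tcp_rot"])
    T[:3,3]=st["eef_pos"]; return K,T@np.array(c["T_tool_cam"])
def ray(K,T,uv,z):
    uv=np.atleast_2d(uv).astype(float)
    d=np.c_[(uv[:,0]-K[0,2])/K[0,0],-(uv[:,1]-K[1,2])/K[1,1],-np.ones(len(uv))]@T[:3,:3].T
    return T[:3,3]+d*((z-T[2,3])/d[:,2])[:,None]
def cloud(K,T,D):
    v,u=np.mgrid[:480,:640]
    return np.stack([(u-K[0,2])/K[0,0]*D,-(v-K[1,2])/K[1,1]*D,-D],-1)@T[:3,:3].T+T[:3,3]
def save(n,im): cv2.imwrite("pics/"+n,cv2.cvtColor(im,cv2.COLOR_RGB2BGR))
E
python3 - <<'E'
from h import *
print(env.state())
for n in ("top","scene"):
    im,D=env.read_camera(n); save(n+"0.png",im); np.savez(n+"0.npz",im=im,D=D)
    c=env.get_calibration(n); print(n,c)
print(env.get_calibration("wrist"))
E
```

```text
{'t': 0.0, 'joints': array([-1.28160804e+00,  4.91582125e-01,  1.55944344e+00, -3.14954627e-05,
        1.09170776e+00, -1.05579341e-01]), 'qvel': array([-3.67420441e-04,  9.05928102e-04, -5.16942282e-04,  7.09771264e-06,
        7.73012929e-04, -5.90984491e-04]), 'tau': array([ 2.47409749e-03, -6.12635851e+01, -2.58178121e+01,  6.93100621e-02,
        4.82236978e-02, -6.92578283e-05]), 'eef_pos': array([ 240.39398716, -576.88951918,  404.14967967]), 'tcp_rot': array([-3.14045540e+00, -9.24295599e-05,  3.94782113e-01]), 'ft_force': array([-0.32598662, -0.93231487, -0.46722887]), 'moment': array([0.00929617, 0.04794995, 0.00405756]), 'grip_force': 0.0, 'opening': 0.99853797810457}
top {'intrinsics': array([[485.11858706,   0.        , 321.30252291],
       [  0.        , 485.11858706, 245.86070198],
       [  0.        ,   0.        ,   1.        ]]), 'cam_to_world': array([[-2.35700663e-02,  9.96797476e-01, -7.64149503e-02,
         5.45111191e+02],
       [-9.99653219e-01, -2.43973127e-02, -9.91019558e-03,
         8.37465818e+01],
       [-1.17427774e-02,  7.61548671e-02,  9.970268
[... 480 characters left out ...]
],
       [ 1.52361359e-02,  7.19225416e-01,  6.94609719e-01,
         9.51532682e+02],
       [ 0.00000000e+00,  0.00000000e+00,  0.00000000e+00,
         1.00000000e+00]])}
{'intrinsics': array([[350.09255886,   0.        , 320.72033993],
       [  0.        , 350.09255886, 241.302691  ],
       [  0.        ,   0.        ,   1.        ]]), 'T_tool_cam': array([[-7.66259939e-04,  9.67163518e-01,  2.54153776e-01,
         7.13055757e+01],
       [ 9.99998629e-01,  3.67970061e-04,  1.61465896e-03,
        -3.49961943e-01],
       [ 1.46811826e-03,  2.54154664e-01, -9.67162474e-01,
         1.94783926e+01],
       [ 0.00000000e+00,  0.00000000e+00,  0.00000000e+00,
         1.00000000e+00]])}
```

View pics/top0.png

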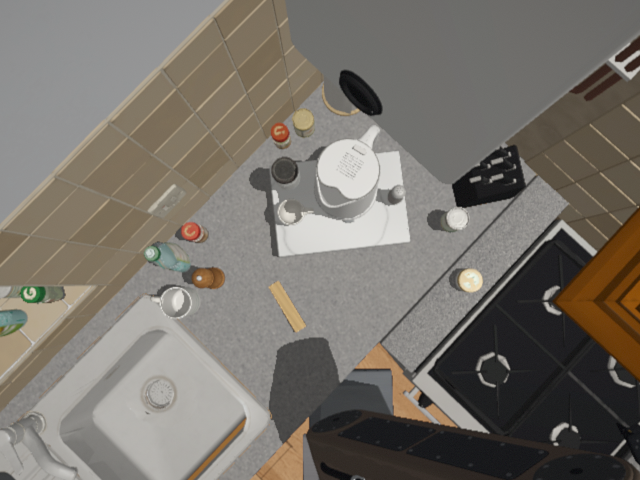

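View pics/scene0.png

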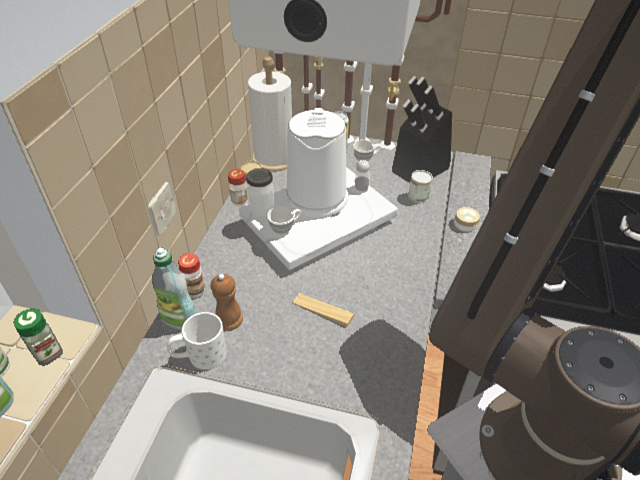

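Top view: the slab's front edge runs from (277,255) to (409,242), and the shim lies from (272,287) to (300,327) in front of its left part. Next I measure both.

```bash
python3 - <<'E'
from h import *
for n,roi in (("top",(255,275,320,340)),("scene",(280,285,365,335))):
    z=np.load(n+"0.npz"); im,D=z["im"],z["D"]; K,T=Tcam(n)
    hsv=cv2.cvtColor(im,cv2.COLOR_RGB2HSV); m=((hsv[...,0]<28)&(hsv[...,1]>70)&(hsv[...,2]>90)).astype(np.uint8)
    k=np.zeros_like(m); x0,y0,x1,y1=roi; k[y0:y1,x0:x1]=m[y0:y1,x0:x1]
    ys,xs=np.nonzero(k); P=ray(K,T,np.c_[xs,ys],5)[:,:2].astype(np.float32); print(n,len(P),cv2.minAreaRect(P)); print(cv2.boxPoints(cv2.minAreaRect(P)).round())
    C=cloud(K,T,D)
    Q=C[k>0]; r=cv2.minAreaRect(P); c=np.array(r[0]); w=P-c; d=np.linalg.svd(w,full_matrices=False)[2][0]; s=(Q[:,:2]-c)@d; print("dir",d,"height fit",np.polyfit(s,Q[:,2],1))
    if n=="top":
        s=((hsv[...,1]<40)&(hsv[...,2]>185)&(C[...,2]>35)&(C[...,2]<65)).astype(np.uint8)
        s[:,:255]=0; s[:140]=0;s[265:]=0;s[:,420:]=0
        ys,xs=np.nonzero(s); P=ray(K,T,np.c_[xs,ys],50)[:,:2].astype(np.float32); r=cv2.minAreaRect(P);print(len(P),r); print(cv2.boxPoints(r).round())
        print(np.median(C[220:250,290:390,2]))
E
```

```text
top 678 ((486.9830322265625, 191.13729858398438), (139.97299194335938, 34.02643585205078), 30.092334747314453)
[[418. 171.]
 [435. 141.]
 [556. 212.]
 [539. 241.]]
dir [-0.86729279 -0.49779838] height fit [ 0.07804737 13.19721163]
5462 ((749.6814575195312, 47.69783020019531), (237.09170532226562, 336.4095153808594), 5.097588539123535)
[[ 617.  205.]
 [ 647. -130.]
 [ 883. -109.]
 [ 853.  226.]]
47.89185228603094
scene 774 ((486.8507385253906, 192.12254333496094), (139.85107421875, 38.94180679321289), 33.11319351196289)
[[418. 170.]
 [439. 138.]
 [556. 214.]
 [535. 247.]]
dir [-0.84275319 -0.53830016] height fit [0.4636754  9.04193351]
```

```bash
cat >> h.py <<'E'
def rel(x,y,z,yawdeg,st=None):
    "row for a target TCP, tool down, from the measured pose"
    st=st or env.state(); p=np.array(st["eef_pos"]); yw=st["tcp_rot"][2]
    d=np.array([x,y,z])-p; c,s=np.cos(yw),np.sin(yw)
    a=-((yawdeg-np.degrees(yw)+180)%360-180)
    return np.round([(c*d[0]+s*d[1])/1e3,(s*d[0]-c*d[1])/1e3,-d[2]/1e3,a],4)
E
python3 - <<'E'
from h import *
print(rel(526,40,404,185)); 
E
```

```text
[ 5.009000e-01 -4.596000e-01  2.000000e-04 -1.623814e+02]
```

Request:
{"fn": "carry_out", "kwargs": {
  "series": [
    [0.04, -0.037, 0, -10, 1],
    [0.08, -0.073, 0, -20, 1],
    [0.12, -0.11, 0, -30, 1],
    [0.16, -0.147, 0, -40, 1],
    [0.2, -0.184, 0, -50, 1],
    [0.24, -0.22, 0, -60, 1],
    [0.28, -0.257, 0, -70, 1],
    [0.32, -0.294, 0, -80, 1],
    [0.36, -0.33, 0, -90, 1],
    [0.4, -0.367, 0, -100, 1],
    [0.44, -0.404, 0, -110, 1],
    [0.48, -0.44, 0.03, -120, 1],
    [0.501, -0.46, 0.08, -130, 1],
    [0.501, -0.46, 0.13, -140, 1],
    [0.501, -0.46, 0.17, -150, 1],
    [0.501, -0.46, 0.2, -160, 1],
    [0.501, -0.46, 0.204, -162.4, 1],
    [0.501, -0.46, 0.204, -162.4, 1]
  ]
}}

```text
t: 2.35
eef_pos: [525.9, 40.4, 200.1]
tcp_rot: [3.142, -0.001, -3.054]
ft_force: [0.7, 0.1, 0.4]
opening: 1.0
grip_force: 0.0
```

```bash
python3 - <<'E'
from h import *
st=env.state(); print(st["t"],st["eef_pos"],st["tcp_rot"],st["ft_force"])
im,D=env.read_camera("wrist"); save("w1.png",im); np.savez("w1.npz",im=im,D=D,pos=st["eef_pos"],rot=st["tcp_rot"])
E
```

```text
2.35 [525.91102015  40.37972581 200.08167735] [ 3.14150146e+00 -1.33607449e-03 -3.05439613e+00] [0.67438557 0.14845734 0.42885437]
```

View pics/w1.png

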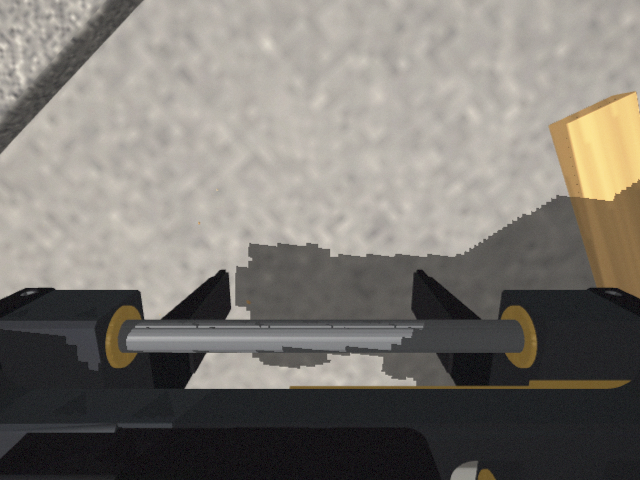

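The gripper blocks the lower rows, so I'll look sideways at the left foot with yaw 95.

```bash
python3 - <<'E'
from h import *
print(rel(463,168,215,95))
E
```

```text
[ 5.17000e-02  1.32600e-01 -1.44000e-02  8.99569e+01]
```

Request:
{"fn": "carry_out", "kwargs": {
  "series": [
    [0.01, 0, -0.04, 10, 1],
    [0.02, 0.02, -0.05, 20, 1],
    [0.03, 0.05, -0.05, 30, 1],
    [0.04, 0.08, -0.05, 40, 1],
    [0.052, 0.11, -0.05, 50, 1],
    [0.052, 0.133, -0.05, 60, 1],
    [0.052, 0.133, -0.04, 70, 1],
    [0.052, 0.133, -0.025, 80, 1],
    [0.052, 0.133, -0.015, 90, 1],
    [0.052, 0.133, -0.015, 90, 1],
    [0.052, 0.133, -0.015, 90, 1]
  ]
}}

```text
t: 3.78
eef_pos: [462.6, 168.3, 216.3]
tcp_rot: [3.141, -0.0, 1.662]
ft_force: [0.5, -0.1, -0.6]
opening: 1.003
grip_force: 0.0
```

```bash
python3 - <<'E'
from h import *
st=env.state(); print(st["t"],st["eef_pos"],st["tcp_rot"],st["ft_force"])
im,D=env.read_camera("wrist"); np.savez("w2.npz",im=im,D=D,pos=st["eef_pos"],rot=st["tcp_rot"])
save("w2.png",im)
K,T=Tcam("wrist",st); Ti=np.linalg.inv(T)
for X in ([631,168,4],[631,168,0],[632,153,0],[630,183,0]):
    p=Ti[:3,:3]@X+Ti[:3,3]; print(X,K[0,2]-K[0,0]*p[0]/p[2],K[1,2]+K[1,1]*p[1]/p[2])
E
```

```text
3.775 [462.61498978 168.34400211 216.32621962] [ 3.14067543e+00 -2.29854444e-05  1.66173486e+00] [ 0.53043676 -0.0874584  -0.56889628]
[631, 168, 4] 602.1265934594205 300.9355021567212
[631, 168, 0] 596.999739226741 298.1850575106972
[632, 153, 0] 591.5778863813745 320.7312989511467
[630, 183, 0] 602.618766785022 274.81888443246385
```

View pics/w2.png

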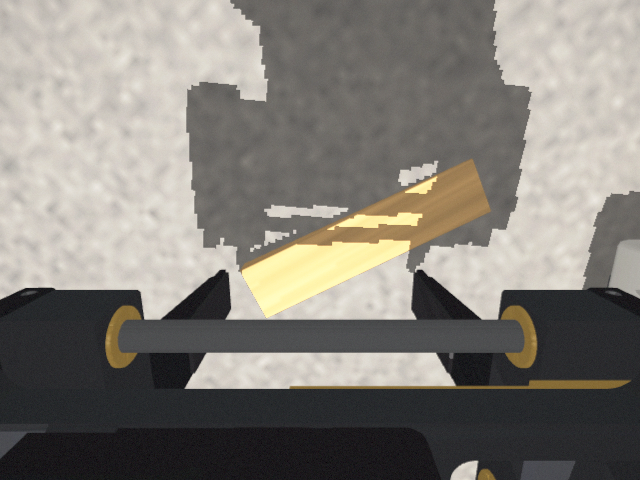

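The finger housing hides the foot, so I shift the view to the right and slightly back.

Request:
{"fn": "carry_out", "kwargs": {
  "series": [
    [-0.028, -0.005, 0, 0, 1],
    [-0.056, -0.012, 0, 0, 1],
    [-0.056, -0.012, 0, 0, 1],
    [-0.056, -0.012, 0, 0, 1]
  ]
}}

```text
t: 4.32
eef_pos: [455.7, 111.8, 216.1]
tcp_rot: [3.141, 0.0, 1.659]
ft_force: [-0.0, 0.0, 0.2]
opening: 1.004
grip_force: 0.0
```

```bash
python3 - <<'E'
from h import *
st=env.state(); print(st["t"],st["eef_pos"],st["tcp_rot"])
im,D=env.read_camera("wrist"); np.savez("w3.npz",im=im,D=D,pos=st["eef_pos"],rot=st["tcp_rot"])
K,T=Tcam("wrist",st); Ti=np.linalg.inv(T)
for X in ([631,168,4],[631,168,0],[632,153,0],[630,183,0]):
    p=Ti[:3,:3]@X+Ti[:3,3]; print(X,K[0,2]-K[0,0]*p[0]/p[2],K[1,2]+K[1,1]*p[1]/p[2])
crop=cv2.convertScaleAbs(im[140:290,500:640],alpha=1.5)
save("w3.png",cv2.resize(crop,None,fx=4,fy=4,interpolation=cv2.INTER_NEAREST))
C=cloud(K,T,D)
for r in (190,205,215,225,235,250,265): print(r,[tuple(C[r,u].round().astype(int)) for u in range(560,640,6)])
E
```

```text
4.325 [455.71570982 111.7913391  216.06995842] [3.14062470e+00 2.21833358e-05 1.65887175e+00]
[631, 168, 4] 644.3985040990603 207.37475437287958
[631, 168, 0] 638.071356368202 206.25228785340374
[632, 153, 0] 631.5627732797576 232.1409531924372
[630, 183, 0] 644.834288933183 179.35191714198209
190 [(np.int64(585), np.int64(173), np.int64(0)), (np.int64(587), np.int64(173), np.int64(1)), (np.int64(590), np.int64(174), np.int64(1)), (np.int64(594), np.int64(174), np.int64(0)), (np.int64(598), np.int64(174), np.int64(0)), (np.int64(601), np.int64(175), np.int64(0)), (np.int64(604), np.int64(175), np.int64(1)), (np.int64(608), np.int64(175), np.int64(0)), (np.int64(610), np.int64(176), np.int64(1)), (np.int64(614), np.int64(176), np.int64(1)), (np.int64(618), np.int64(176), np.int64(0)), (np.int64(622), np.int64(176), np.int64(0)), (np.int64(624), np.int64(177), np.int64(1)), (np.int64(628), np.int64(177), np.int64(0))]
205 [(np.int64(587), np.int64(165), np.int64(0)), (np.int64(589), np.int64(165), np.int64(1)), (np.int64(593), np.int64(165), np.int64(1)), (np.int64(596), np.int64(166),
[... 2943 characters left out ...]
143), np.int64(1)), (np.int64(639), np.int64(143), np.int64(1))]
265 [(np.int64(595), np.int64(130), np.int64(1)), (np.int64(599), np.int64(130), np.int64(1)), (np.int64(603), np.int64(131), np.int64(1)), (np.int64(606), np.int64(131), np.int64(1)), (np.int64(610), np.int64(131), np.int64(1)), (np.int64(614), np.int64(131), np.int64(0)), (np.int64(617), np.int64(132), np.int64(0)), (np.int64(621), np.int64(132), np.int64(0)), (np.int64(624), np.int64(132), np.int64(0)), (np.int64(627), np.int64(133), np.int64(1)), (np.int64(632), np.int64(133), np.int64(0)), (np.int64(634), np.int64(133), np.int64(1)), (np.int64(638), np.int64(134), np.int64(0)), (np.int64(619), np.int64(140), np.int64(23))]
```

View pics/w3.png

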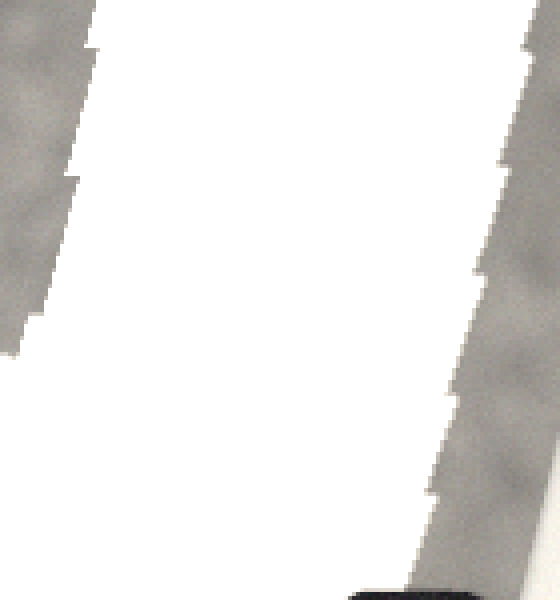

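The crop stops just short of the foot; move 18 mm forward.

Request:
{"fn": "carry_out", "kwargs": {
  "series": [
    [0.0, 0.018, 0, 0, 1],
    [0.0, 0.018, 0, 0, 1],
    [0.0, 0.018, 0, 0, 1]
  ]
}}

```text
t: 4.75
eef_pos: [472.8, 113.5, 215.6]
tcp_rot: [-3.141, 0.0, 1.659]
ft_force: [0.3, 0.3, 0.5]
opening: 1.002
grip_force: 0.0
```

```bash
python3 - <<'E'
from h import *
st=env.state(); print(st["t"],st["eef_pos"],st["tcp_rot"])
im,D=env.read_camera("wrist"); np.savez("w4.npz",im=im,D=D,pos=st["eef_pos"],rot=st["tcp_rot"])
K,T=Tcam("wrist",st); Ti=np.linalg.inv(T)
for X in ([631,168,4],[631,168,0],[632,153,0],[630,183,0]):
    p=Ti[:3,:3]@X+Ti[:3,3]; print(X,K[0,2]-K[0,0]*p[0]/p[2],K[1,2]+K[1,1]*p[1]/p[2])
save("w4.png",cv2.resize(im[140:290,500:640],None,fx=4,fy=4,interpolation=cv2.INTER_NEAREST))
C=cloud(K,T,D)
for r in range(160,270,15): print(r,[tuple(int(a) for a in C[r,u].round()) for u in range(602,640,5)])
E
```

```text
4.75 [472.81985854 113.46088444 215.60381103] [-3.14098425e+00  8.96864007e-05  1.65931331e+00]
[631, 168, 4] 615.0216149211371 207.99486777843453
[631, 168, 0] 609.2611912959338 206.85609885999926
[632, 153, 0] 603.261640231005 232.81548721710544
[630, 183, 0] 615.4960708610142 179.87847032778436
160 [(619, 193, 1), (622, 193, 0), (625, 193, 0), (627, 193, 1), (630, 194, 1), (632, 194, 1), (615, 193, 24), (615, 193, 27)]
175 [(621, 185, 1), (624, 185, 1), (626, 185, 1), (631, 186, -1), (632, 186, 1), (616, 186, 22), (616, 186, 26), (614, 186, 30)]
190 [(623, 177, 1), (626, 177, 1), (630, 177, 0), (633, 178, 0), (616, 179, 22), (616, 179, 25), (617, 179, 27), (617, 180, 30)]
205 [(626, 169, 1), (629, 169, 1), (632, 169, 1), (630, 170, 6), (617, 171, 24), (617, 172, 27), (616, 172, 30), (617, 173, 32)]
220 [(629, 160, 0), (631, 161, 1), (634, 161, 1), (618, 164, 23), (618, 164, 25), (618, 165, 28), (617, 165, 32), (618, 166, 33)]
235 [(632, 152, 0), (634, 152, 1), (619, 156, 21), (619, 156, 24), (618, 157, 28), (618, 158, 30), (619, 158, 33), (618, 159, 36)]
250 [(634, 143, 1), (637, 143, 0), (618, 149, 25), (618, 149, 28), (618, 150, 30), (620, 151, 31), (618, 152, 35), (618, 152, 38)]
265 [(636, 134, 1), (620, 140, 22), (620, 141, 25), (620, 142, 28), (619, 143, 32), (619, 144, 35), (619, 145, 37), (619, 145, 39)]
```

View pics/w4.png

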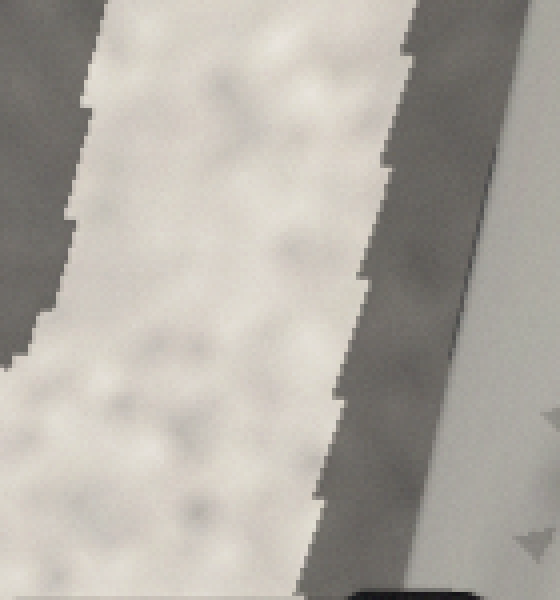

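The left foot's face shows only as a thin dark line, from crop (490,150) to (455,355). Lit worktop carries on beneath it, so this foot has no pad. Now I refine the foot and shim positions.

```bash
python3 - <<'E'
from h import *
def L(f):
    z=np.load(f); return z["im"],Tcam("wrist",dict(eef_pos=z["pos"],tcp_rot=z["rot"]))
im,(K,T)=L("w4.npz")
g=cv2.cvtColor(im,cv2.COLOR_RGB2GRAY).astype(int)
for r in range(168,242,3):
    u=600+int(np.argmin(g[r,600:636])); print(r,u,g[r,u],ray(K,T,[u,r],6)[0].round(1)[:2],end="; ")
print()
im,(K,T)=L("w2.npz")
print(ray(K,T,[[241,270],[268,317]],14).round(1).tolist(),ray(K,T,[[471,159],[490,212]],3).round(1).tolist())
E
```

```text
168 608 95 [619.2 188.8]; 171 617 96 [624.4 187.7]; 174 616 96 [624.3 186.1]; 177 623 86 [628.5 184.9]; 180 622 93 [628.5 183.3]; 183 622 77 [629.  181.7]; 186 621 78 [628.9 180.1]; 189 620 94 [628.9 178.5]; 192 620 80 [629.4 176.9]; 195 619 88 [629.3 175.3]; 198 619 92 [629.8 173.7]; 201 618 80 [629.8 172.1]; 204 617 85 [629.7 170.4]; 207 617 92 [630.2 168.8]; 210 616 82 [630.2 167.1]; 213 615 95 [630.1 165.5]; 216 615 89 [630.6 163.8]; 219 614 81 [630.6 162.1]; 222 613 91 [630.5 160.4]; 225 613 90 [631.  158.8]; 228 612 82 [631.  157.1]; 231 600 95 [624.8 154.8]; 234 603 96 [627.  153.3]; 237 600 101 [625.8 151.5]; 240 608 102 [630.8 150.2]; 
[[418.2, 171.8, 14.0], [434.5, 144.8, 14.0]] [[537.3, 242.2, 3.0], [553.6, 214.6, 3.0]]
```

```bash
python3 - <<'E'
from h import *
print(rel(447.2,170.6,192.5,30.5))
E
```

```text
[ 5.9300e-02 -2.0400e-02  2.3100e-02  6.4559e+01]
```

Request:
{"fn": "carry_out", "kwargs": {
  "series": [
    [0.01, 0, -0.02, 10, 1],
    [0.02, -0.005, -0.03, 20, 1],
    [0.03, -0.01, -0.03, 30, 1],
    [0.04, -0.015, -0.03, 40, 1],
    [0.05, -0.02, -0.03, 50, 1],
    [0.059, -0.02, -0.02, 60, 1],
    [0.059, -0.02, -0.01, 64.6, 1],
    [0.059, -0.02, 0.01, 64.6, 1],
    [0.059, -0.02, 0.02, 64.6, 1],
    [0.059, -0.02, 0.023, 64.6, 1],
    [0.059, -0.02, 0.023, 64.6, 0.7],
    [0.059, -0.02, 0.023, 64.6, 0.5],
    [0.059, -0.02, 0.023, 64.6, 0.3],
    [0.059, -0.02, 0.023, 64.6, 0.3],
    [0.059, -0.02, 0.023, 64.6, 0.2],
    [0.059, -0.02, 0.023, 64.6, 0.2]
  ]
}}

```text
t: 6.8
eef_pos: [448.3, 170.1, 192.7]
tcp_rot: [3.142, 0.0, 0.531]
ft_force: [0.2, -0.1, -0.2]
opening: 0.426
grip_force: 0.0
```

```bash
python3 - <<'E'
from h import *
st=env.state(); print(st["t"],st["eef_pos"],st["tcp_rot"],st["ft_force"],st["opening"],st["grip_force"])
im,D=env.read_camera("wrist"); np.savez("w5.npz",im=im,D=D,pos=st["eef_pos"],rot=st["tcp_rot"]); save("w5.png",im)
E
```

```text
6.8 [448.30480743 170.06692178 192.70443754] [3.14151064e+00 3.36769245e-05 5.30887849e-01] [ 0.17219634 -0.12832574 -0.16048759] 0.42556874580533705 0.0
```

View pics/w5.png

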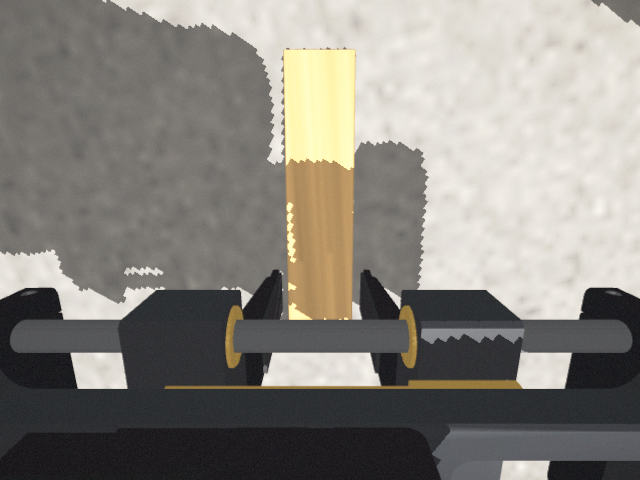

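The shim is centred and aligned between the fingers (nose at columns 284–355, row 48). Closing on it.

Request:
{"fn": "carry_out", "kwargs": {
  "series": [
    [0, 0, 0, 0, 0.2],
    [0, 0, 0, 0, 0.1],
    [0, 0, 0, 0, 0.1],
    [0, 0, 0, 0, 0.1],
    [0, 0, 0, 0, 0.1]
  ]
}}

```text
t: 7.48
eef_pos: [448.3, 170.1, 192.7]
tcp_rot: [3.142, 0.0, 0.531]
ft_force: [0.4, 0.5, 0.2]
opening: 0.332
grip_force: 30.0
```

```bash
python3 - <<'E'
from h import *
st=env.state(); print(st["t"],st["eef_pos"],st["tcp_rot"],st["ft_force"],st["opening"],st["grip_force"])
im,D=env.read_camera("wrist"); K,T=Tcam("wrist",st); np.savez("w6.npz",im=im)
h=cv2.cvtColor(im,cv2.COLOR_RGB2HSV); m=(h[...,1]>75)&(h[...,0]<30)&(h[...,2]>80); m[270:]=0;m[:,:240]=0;m[:,400:]=0
ys,xs=np.nonzero(m); print(len(ys),ys.min())
E=[]
for r in (60,100,140,180,220,255):
    c=np.nonzero(m[r])[0]; E.append(ray(K,T,[[c.min(),r],[c.max(),r]],5).mean(0)); 
E=np.array(E); d=E[0]-E[-1]; print("yaw",np.degrees(np.arctan2(d[1],d[0])),"tcp yaw",np.degrees(st["tcp_rot"][2]))
n=ray(K,T,[np.median(xs[ys<ys.min()+6]),ys.min()],3)[0]; print("nose",n,"mid line at",E.round(1))
t=d[:2]/np.hypot(*d[:2]); p=st["eef_pos"][:2]; print("tcp to nose along",(n[:2]-p)@t,"lateral",(n[:2]-p)@[-t[1],t[0]])
F=np.array([630,170.3]); a=np.radians(5.1); ax=np.array([np.cos(a),np.sin(a)])
E
```

```text
7.475 [448.31711499 170.06449636 192.69063167] [3.14150389e+00 3.65353218e-05 5.30881457e-01] [0.41176434 0.50589782 0.23105832] 0.33151496064388464 30.000043250620365
9919 49
yaw 30.645380505794723 tcp yaw 30.417266884396987
nose [547.74694138 225.85942916   3.        ] mid line at [[541.9 226.2   5. ]
 [527.9 217.8   5. ]
 [513.  209.1   5. ]
 [497.2 199.9   5. ]
 [480.7 189.9   5. ]
 [465.3 180.8   5. ]]
tcp to nose along 113.98327566060024 lateral -2.679136093529798
```

```bash
python3 - <<'E'
from h import *
print(rel(486.6,157.5,192.7,5.0))
E
```

```text
[ 0.0267  0.0302 -0.     25.4235]
```

Request:
{"fn": "carry_out", "kwargs": {
  "series": [
    [0, 0, -0.005, 0, 0.1],
    [0.005, 0.007, -0.008, 6, 0.1],
    [0.01, 0.015, -0.008, 13, 0.1],
    [0.018, 0.023, -0.008, 20, 0.1],
    [0.0267, 0.03, -0.008, 25.4, 0.1],
    [0.0267, 0.03, -0.008, 25.4, 0.1],
    [0.0267, 0.03, -0.004, 25.4, 0.1],
    [0.0267, 0.03, 0, 25.4, 0.1],
    [0.0267, 0.03, 0, 25.4, 0.1],
    [0.0267, 0.03, 0, 25.4, 0.1]
  ]
}}

```text
t: 8.78
eef_pos: [486.3, 157.8, 192.5]
tcp_rot: [3.141, 0.0, 0.088]
ft_force: [-0.7, -0.2, -0.6]
opening: 0.33
grip_force: 30.0
```

```bash
cat > chk.py <<'E'
from h import *
import sys
st=env.state(); print(st["t"],st["eef_pos"],np.degrees(st["tcp_rot"]),st["ft_force"],st["moment"],st["opening"],st["grip_force"])
im,D=env.read_camera("wrist"); K,T=Tcam("wrist",st); save(sys.argv[1],im)
h=cv2.cvtColor(im,cv2.COLOR_RGB2HSV); m=(h[...,1]>75)&(h[...,0]<30)&(h[...,2]>80); m[270:]=0;m[:,:240]=0;m[:,400:]=0
ys,xs=np.nonzero(m); r0=ys.min(); print("top row",r0)
E=np.array([ray(K,T,[[(c:=np.nonzero(m[r])[0]).min(),r],[c.max(),r]],6).mean(0) for r in np.linspace(r0+10,258,8).astype(int)])
k,b=np.polyfit(E[:,0],E[:,1],1); print("shim yaw",np.degrees(np.arctan(k)),"y at x=630:",k*630+b,"x at top row",ray(K,T,[320,r0],3)[0][0])
E
python3 chk.py w7.png
```

```text
8.775 [486.30997076 157.80141715 192.52631975] [1.79993105e+02 2.34311357e-02 5.05579702e+00] [-0.69822603 -0.20594259 -0.55303644] [0.01939612 0.02634085 0.01235694] 0.32965622197541883 29.999768659472466
top row 49
shim yaw 5.179338311178453 y at x=630: 171.50559661934835 x at top row 599.3946873308448
```

View pics/w7.png

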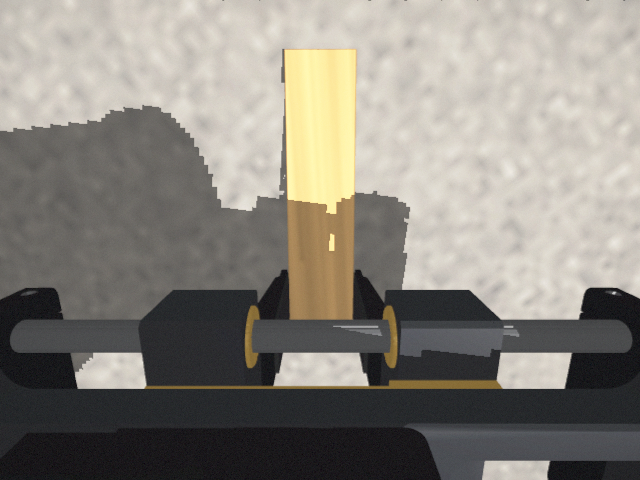

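The shim is straight and in line with the foot, nose at row 49. Advancing in steps and watching the force.

Request:
{"fn": "carry_out", "kwargs": {
  "series": [
    [0.01, 0, 0, 0, 0.1],
    [0.02, 0, 0, 0, 0.1],
    [0.03, 0, 0, 0, 0.1],
    [0.038, 0, 0, 0, 0.1],
    [0.044, 0, 0, 0, 0.1],
    [0.048, 0, 0, 0, 0.1],
    [0.048, 0, 0, 0, 0.1]
  ]
}}

```text
t: 9.7
eef_pos: [534.4, 161.9, 192.6]
tcp_rot: [3.141, 0.0, 0.088]
ft_force: [0.3, 0.2, 0.4]
opening: 0.333
grip_force: 30.0
```

Request:
{"fn": "carry_out", "kwargs": {
  "series": [
    [0.003, 0, 0, 0, 0.1],
    [0.006, 0, 0, 0, 0.1],
    [0.009, 0, 0, 0, 0.1],
    [0.009, 0, 0, 0, 0.1]
  ]
}}

```text
t: 10.2
eef_pos: [543.5, 162.7, 192.7]
tcp_rot: [3.142, -0.0, 0.088]
ft_force: [0.2, -0.3, 0.2]
opening: 0.332
grip_force: 30.0
```

Request:
{"fn": "carry_out", "kwargs": {
  "series": [
    [0.001, 0, 0, 0, 0.1],
    [0.003, 0, 0, 0, 0.1],
    [0.005, 0, 0, 0, 0.1],
    [0.005, 0, 0, 0, 0.1]
  ]
}}

```text
t: 10.7
eef_pos: [548.4, 163.2, 192.7]
tcp_rot: [3.142, -0.0, 0.088]
ft_force: [-0.3, -0.4, 0.3]
opening: 0.335
grip_force: 30.0
```

Request:
{"fn": "carry_out", "kwargs": {
  "series": [
    [0.001, 0, 0, 0, 0.1],
    [0.003, 0, 0, 0, 0.1],
    [0.005, 0, 0, 0, 0.1],
    [0.005, 0, 0, 0, 0.1]
  ]
}}

```text
t: 11.2
eef_pos: [553.2, 163.6, 192.6]
tcp_rot: [3.141, 0.001, 0.088]
ft_force: [-1.4, -0.2, -0.0]
opening: 0.333
grip_force: 30.0
```

Request:
{"fn": "carry_out", "kwargs": {
  "series": [
    [0.001, 0, 0, 0, 0.1],
    [0.002, 0, 0, 0, 0.1],
    [0.003, 0, 0, 0, 0.1],
    [0.003, 0, 0, 0, 0.1]
  ]
}}

```text
t: 11.7
eef_pos: [554.8, 163.8, 192.5]
tcp_rot: [3.141, 0.005, 0.088]
ft_force: [-10.7, -0.6, 5.5]
opening: 0.333
grip_force: 30.0
```

Request:
{"fn": "carry_out", "kwargs": {
  "series": [
    [0.0005, 0, 0, 0, 0.1],
    [0.001, 0, 0, 0, 0.1],
    [0.001, 0, 0, 0, 0.1]
  ]
}}

```text
t: 12.08
eef_pos: [555.3, 163.9, 192.5]
tcp_rot: [3.141, 0.007, 0.088]
ft_force: [-16.2, -1.0, 9.4]
opening: 0.334
grip_force: 30.0
```

```bash
python3 chk.py w8.png
```

```text
12.075 [555.28336321 163.86010913 192.47443418] [179.96742144   0.42142918   5.03097276] [-16.18695054  -1.03525221   9.44286459] [-0.21215232  2.69337796 -0.02940389] 0.3336656530446811 30.00171907246113
top row 172
shim yaw 4.949970282851845 y at x=630: 171.0350047870499 x at top row 614.2576917932448
```

Snug at about 16 N, straight and centred. Release, then rise straight up and back off.

Request:
{"fn": "carry_out", "kwargs": {
  "series": [
    [0, 0, 0, 0, 0.4],
    [0, 0, 0, 0, 0.5],
    [0, 0, 0, 0, 0.6],
    [0, 0, 0, 0, 0.6],
    [0, 0, 0, 0, 0.6]
  ]
}}

```text
t: 12.75
eef_pos: [557.3, 163.9, 192.7]
tcp_rot: [3.142, -0.0, 0.088]
ft_force: [-0.4, 0.2, -1.6]
opening: 0.598
grip_force: 0.0
```

Request:
{"fn": "carry_out", "kwargs": {
  "series": [
    [0, 0, -0.005, 0, 0.6],
    [0, 0, -0.02, 0, 0.6],
    [0, 0, -0.05, 0, 0.6],
    [-0.02, 0, -0.09, 0, 0.6],
    [-0.06, 0, -0.13, 0, 0.6],
    [-0.09, 0, -0.16, 0, 0.6],
    [-0.09, 0, -0.16, 0, 0.6]
  ]
}}

```text
t: 13.62
eef_pos: [466.2, 156.1, 355.7]
tcp_rot: [-3.141, -0.005, 0.088]
ft_force: [-0.9, 0.1, -0.9]
opening: 0.6
grip_force: 0.0
```

```bash
python3 chk.py w9.png; python3 - <<'E'
from h import *
a=cv2.imread("pics/w9.png"); im,_=env.read_camera("top"); b=cv2.cvtColor(im,cv2.COLOR_RGB2BGR)
cv2.imwrite("pics/f.png",np.hstack([cv2.resize(a,(400,300)),cv2.resize(b[110:350,140:460],(400,300))]))
E
```

```text
13.625 [466.20448219 156.07986271 355.71502946] [-179.97717684   -0.26216071    5.04905968] [-0.91922209  0.12576266 -0.92432347] [0.0236521  0.03419577 0.0233699 ] 0.6002678247853176 0.0
top row 49Traceback (most recent call last):
  File "chk.py", line 7, in <module>
    E=np.array([ray(K,T,[[(c:=np.nonzero(m[r])[0]).min(),r],[c.max(),r]],6).mean(0) for r in np.linspace(r0+10,258,8).astype(int)])
                          ~~~~~~~~~~~~~~~~~~~~~~~~~~~~^^
    return umr_minimum(a, axis, None, out, keepdims, initial, where)
ValueError: zero-size array to reduction operation minimum which has no identity
```

View pics/f.png

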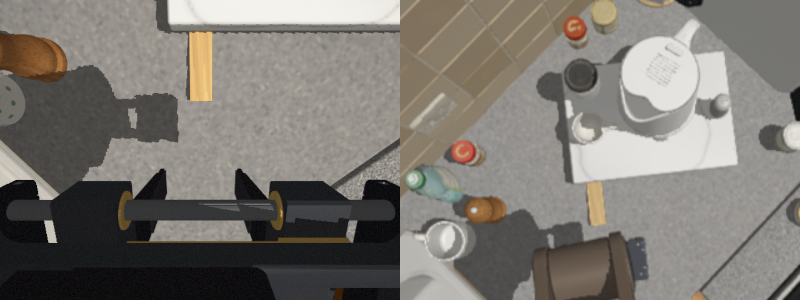

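The shim stands straight at the slab's front left and everything else is in place. A numeric check of its lateral position against the slab's left edge:

```bash
python3 - <<'E'
from h import *
st=env.state(); im,D=env.read_camera("wrist"); K,T=Tcam("wrist",st); C=cloud(K,T,D)
h=cv2.cvtColor(im,cv2.COLOR_RGB2HSV); m=(h[...,1]>75)&(h[...,0]<30)&(h[...,2]>80); m[:40]=0; m[180:]=0; m[:,:270]=0; m[:,370:]=0
ax=np.array([np.cos(.089),np.sin(.089)]); ay=np.array([-ax[1],ax[0]]); F=np.array([630,170.5])
ys,xs=np.nonzero(m); hl=ray(K,T,[320,ys.max()],7)[0][:2]
print("heel x rel face",(hl-F)@ax)
for r in range(60,ys.max()-3,20):
    c=np.nonzero(m[r])[0]; q=ray(K,T,[[c.min(),r],[c.max()+1,r]],8)[:,:2]; print("shim edges lateral rel foot",((q-F)@ay).round(1), "row",r, c.min(),c.max())
s=(C[...,2]>43)&(C[...,2]<60)&(h[...,1]<40); 
print("slab left edge lateral (expect +40)",[round(float((C[r,np.nonzero(s[r])[0].min()][:2]-F)@ay),1) for r in (5,15,25,35)])
v=np.nonzero(s[:60,400:500]); P=C[:60,400:500][s[:60,400:500]][:,:2]; print("slab front rel face (expect -12)",np.percentile((P-F)@ax,2))
E
```

```text
heel x rel face -102.30238380592075
shim edges lateral rel foot [ 16.5 -15.7] row 60 302 339
shim edges lateral rel foot [ 16.8 -15.9] row 80 302 339
shim edges lateral rel foot [ 16.2 -16.1] row 100 303 339
shim edges lateral rel foot [ 16.4 -16.3] row 120 303 339
shim edges lateral rel foot [ 16.7 -16.5] row 140 303 339
slab left edge lateral (expect +40) [40.1, 40.5, 39.8, 40.3]
slab front rel face (expect -12) -13.065328113950784
```

Centred within 1 mm, straight, and wedged about 38 mm in.

```bash
python3 -c "
from cell import env
print(env.job_done())"
```

```text
the job is handed in; nothing more can be done
None
```

The shim is wedged snug under the padless left front foot, about 38 mm in, straight and centred to within about 1 mm (pushed to about 16 N). The arm is clear, nothing else was moved, and the job is handed in.

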